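Load a birch blank onto the engraver's slide-out bed and send it home

ROBOT

A 6-joint arm with a two-finger parallel gripper is mounted at the origin on the work surface. World frame = base frame: x ahead of the robot, y to its left, z up, the work surface at z = 0. Lengths are in m, angles in rad, forces in N, time in s.
With the tool pointing down it reaches from about 0.35 to 0.85 m from the base axis. Payload 8.1 kg.
Tool frame: the origin (TCP) lies on the mounting face of the last link; the fingertips stand 173 mm ahead of it and the grasp point (between the pads) lies env.grasp_offset ahead of it (env.grasp_offset is the distance from the TCP to the grasp point, in m); x points along the fingers, y is the direction in which the jaws open and shut, and the axes are right-handed (so a half turn about x gives the same grasp; the last joint's range is limited). The gripper opens to 85 mm and grips with 20 to 120 N. Pads are 22 mm wide; open, the fingers measure 114 mm over their backs; the gripper's body (76 mm by 85 mm) begins 54 mm behind the grasp point. The pads swing forward as they close: fully open they stand 13 mm farther back than shut.
Start: joints at [-1.382, 0.13, 1.488, -0, 1.523, -0.085], TCP at [0.162, -0.578, 0.405] pointing down, gripper open.
Joint ranges: [-2.96, 2.96], [-0.89, 2.26], [0.02, 2.5], [-1.34, 4.48], [0, 2.73], [-2.66, 2.66]. Speed limits (rad/s): [2.39, 2.39, 2.79, 3.14, 3.14, 3.14].

INTERFACE

Orientations are given as [roll, pitch, yaw] about the fixed x, y, z axes, in that order (R = Rz(yaw) Ry(pitch) Rx(roll)).
In Python, from plant import env, eyes gives the robot as it stands. Calls block until the motion is done:
- env.movep(position, orientation): joint-space move of the TCP to a pose.
- env.move_linear(position, rot=None, speed=0.15, max_force=None): straight line of the TCP; rot=None keeps the orientation; speed is the mean speed in m/s. With max_force (N) it stops when the force on the tool has changed by that much, and returns True; else False.
- env.set_joints(angles): joint-space move.
- env.move_gripper(opening): opening from 0.0 (shut) to 1.0 (fully open); the grip force is fixed at half the most; returns when the fingers have stopped.
- env.hold(seconds).
- env.inverse_kinematics(position, orientation): joint angles nearest the present ones, or None.
- env.get_state(): the state.
- eyes.read_camera(name): name is "scene" or "top" or "wrist"; returns a dict with "img" (420x560x3 uint8, red, green, blue), "z_map" (420x560 float32, m along the optical axis (not along the pixel's ray), 0 where there is no reading), "mtx" (3x3 intrinsics, pixels), "dist" ([k1, k2, p1, p2, k3] as OpenCV has them; the pictures are not rectified), "T" (4x4, takes a point from camera to world coordinates); the wrist camera has in their place "hand_eye" (4x4, takes a point from camera to tool coordinates, whose origin is the TCP and whose axes are the tool frame's). Camera axes: x right, y up, looking along -z (the intrinsics and any distortion apply to the point x, -y, -z); pixel columns grow to the right and rows downward; lengths in m; the calibration is good to about 2 mm. A picture is of the moment at which its call begins: read the wrist's pose just before it.
A pose or a line that the arm cannot do raises env.Unreachable and nothing moves.
- env.close_job(): hands the job in, once; it reports no verdict.
The state is a dict: "time": time; "q": joint angles; "dq": joint speeds; "joint_torque": joint torques, N m; "tool_pos": TCP position; "tool_rot": TCP orientation; "ft_force": force on the tool from outside, world axes, zero at the start; "ft_torque": the same for the moment, N m; "width": opening from 0.0 (shut) to 1.0 (fully open).
Only numpy, scipy, OpenCV 4.12 (cv2) and the standard library are available. Lean on these libraries where they do the work, as an engineer would, in place of code of your own. Each camera call takes 0.05 s, during which the arm holds its last target. There are 200 camera calls.

TASK

Load the engraver: pull its slide-out bed all the way out until it locks, lay the bare birch-ply blank (the pale one with the dark ply lines) flat on the honeycomb with its long side against the blue left stop and one end against the blue rear stop, then press the orange release and slide the bed fully home with the blank still in its corner. Keep off the gantry with the laser head, and leave everything else on the bench where it is.

Things in the scene. Friction and masses are not known exactly. Their poses are not given: they have to be found in the camera images.
- bed (a joint): Travel of the engraver's slide-out bed, m: 0 = fully home, grows as it is pulled out towards the robot. From 0.13 a spring tooth rides up a ramp (about 5 N; else 2 N) and drops behind its catch: locked at about 0.155, end stop 0.160. Locked, it cannot go in until the release is pressed. May start ajar.
- release (a joint): Orange release lever on the bed, rad: 0 at rest, 0.09 at its bottom stop; the lock is free above 0.05. The pad goes down 7.5 mm with 1 to 4 N. It springs back when let go, so hold it down while the bed starts inward; past 30 mm of travel it no longer matters, and it may stay pressed all the way.
- bed_handle (a point): Middle of the black bow handle on the bed's grey front panel (moves with the bed): round level bar 12 mm thick, 110 mm long, 50 mm in front of the panel, 50 mm above the bench, free all round. Axes of the bed: x into the machine (it pulls out towards -x), y left along the bar, z up.
- release_pad (a point): Centre of the top of the orange thumb pad, 32 x 32 mm, 68 mm above the bench at rest, in front of the panel, right of the handle. The panel's face is 22 mm beyond it in x and rises to 74 mm above the bench, so a finger holding the pad down can push the panel too. Axes as the bed's (tipping with the lever).
- bed_corner (a point): Inner corner of the blue stops on the honeycomb, 49.5 mm above the bench; moves with the bed, axes as the bed's. Stops are 6 mm high, 12 mm wide: the rear one beyond x = 0, from y = 0.012 to -0.098; the left one beyond y = 0, back to x = -0.108. The front panel's inner face is at x = -0.120. The loaded blank's centre belongs at (-0.050, -0.0225, 0.010).
- birch_center (a point): Centre of the birch-ply blank, the piece to load: a pale block 45 x 100 x 20 mm (x, y, z of this frame, so its long side runs along y), with dark ply lines round its edge, about 65 g, lying flat on the bench at the robot's left among two other blanks of the same size.
- walnut_center (a point): Centre of the dark walnut blank, same size. Not to be moved.
- red_blank_center (a point): Centre of the red painted blank, same size. Not to be moved.
- gantry: Fixed gantry with the red laser module, over the back of the engraver; not to be touched. Origin: on the bench under the middle of the engraver frame's front edge, x into the machine. Open frame 300 mm deep, 280 wide (380 over motor and control box), posts and side rails up to 135 mm, gantry to 187 mm; nothing crosses its front. With the bed home the handle is at x = -0.062 here.
- tree_box_center (a point): Assembled plywood tree box, 105 x 65 mm, 215 mm tall, standing at the far left; this point is 80 mm up. Not to be moved.
- reel_center (a point): Red ribbon reel lying flat, 90 mm across, 25 mm high, at the right; its centre. Not to be moved.
- glue_center (a point): White glue bottle, 52 mm across, 130 mm tall, at the right; its centre. Not to be moved.

How it is judged:
On the way, in this order (a step that is already met when the one before it is completed fails the run):
1. the bed is pulled out and locked (tooth dropped behind the catch) (value of joint bed above 0.15 m and value of joint release below 0.02 rad), for 0.2 s.
2. the birch blank lies flat on the locked-out bed, against both stops, let go (all of step 1 and x of birch_center in the frame of bed_corner between -0.055 and -0.047 m and y of birch_center in the frame of bed_corner between -0.0275 and -0.0195 m and z of birch_center in the frame of bed_corner between 0.007 and 0.013 m and angle between birch_center's own z axis and vertical below 0.06 rad and angle between the y axis of birch_center and the x axis of bed_corner, either way round below 0.07 rad and contact force between the fingers and birch below 0.1 N), for 0.2 s.
3. the release is pressed with the bed still out (value of joint bed above 0.13 m and value of joint release above 0.04 rad).
At the end, for the whole second after the job is handed in: The bed is home within 4 mm, the release at rest; the birch blank lies still and flat on the honeycomb, within 5 mm of its place against each blue stop and square within 0.07 rad; the other blanks, tree box, reel and glue within 20 mm of where they stood; gantry never touched (value of joint bed below 0.004 m and value of joint release below 0.02 rad and x of birch_center in the frame of bed_corner between -0.055 and -0.047 m and y of birch_center in the frame of bed_corner between -0.0275 and -0.0195 m and z of birch_center in the frame of bed_corner between 0.007 and 0.013 m and angle between birch_center's own z axis and vertical below 0.06 rad and angle between the y axis of birch_center and the x axis of bed_corner, either way round below 0.07 rad and linear speed of birch below 0.01 m/s).
It fails at once if another thing on the bench is moved more than 20 mm (distance of any of walnut_center, red_blank_center, tree_box_center, reel_center, glue_center from where it was at the start of the episode above 0.02 m).
It fails at once if the gantry or laser head is touched (contact force between anything else and gantry above 1 N).
It also fails if it takes over 64 s, if anything falls off the work surface, if the arm or the gripper's body presses on something with over 40 N, if the wrist force passes 120 N, or if a joint passes its speed limit or range.

## Working session

There is one attempt and no reset: what is moved stays moved. The work goes in short steps, each a Python script; the robot and the scene stay as the last script left them, time stands still between calls to the robot, and variables do not carry over. Pictures are saved under pics/ and viewed, about 8 in all and at most 12, crops included, and the job is handed in when it is done.

```bash
mkdir -p pics; ls; cat > h.py <<'E'
import numpy as np, cv2, math
from plant import env, eyes
from scipy.spatial.transform import Rotation as R
def cam(name):
    s=env.get_state(); c=eyes.read_camera(name)
    if name=="wrist":
        T=np.eye(4); T[:3,:3]=R.from_euler('xyz',s['tool_rot']).as_matrix(); T[:3,3]=s['tool_pos']; c['T']=T@c['hand_eye']
    return c
def save(c,f): cv2.imwrite('pics/'+f,c['img'][:,:,::-1])
def ray(c,u,v):
    p=cv2.undistortPoints(np.array([[[u,v]]],float),c['mtx'],np.array(c['dist'],float))[0,0]
    return c['T'][:3,:3]@np.array([p[0],-p[1],-1]), c['T'][:3,3]
def at_z(c,u,v,z):
    d,o=ray(c,u,v); return o+d*(z-o[2])/d[2]
def by_depth(c,u,v):
    d,o=ray(c,u,v); return o+d*c['z_map'][int(round(v)),int(round(u))]
def proj(c,P):
    q=np.linalg.inv(c['T'])@np.append(P,1); 
    return cv2.projectPoints(np.array([[q[0],-q[1],-q[2]]]),np.zeros(3),np.zeros(3),c['mtx'],np.array(c['dist'],float))[0].ravel()
E
python3 - <<'E'
from h import *
import pickle
for n in ("top","scene"):
    c=cam(n); save(c,n+'1.png'); pickle.dump(c,open(n+'1.pkl','wb')); print(n,c['T'].round(3).tolist(),c['dist'])
s=env.get_state(); print(s['time'],s['tool_rot'],env.grasp_offset,s['width'])
E
```

```text
pics
top [[0.002, 0.994, -0.112, 0.461], [-1.0, 0.002, -0.003, -0.002], [-0.003, 0.112, 0.994, 1.392], [0.0, 0.0, 0.0, 1.0]] [0.00627975 0.         0.         0.         0.        ]
scene [[-0.039, -0.621, 0.783, 1.644], [0.999, -0.008, 0.043, 0.039], [-0.021, 0.784, 0.62, 0.883], [0.0, 0.0, 0.0, 1.0]] [-0.15866551  0.          0.          0.          0.        ]
0.1 [-1.66574145  1.56914331  1.74966298] 0.1547 0.9998204540255855
```

View pics/top1.png

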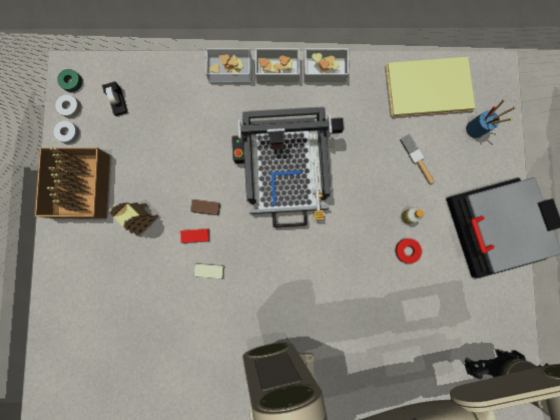

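View pics/scene1.png

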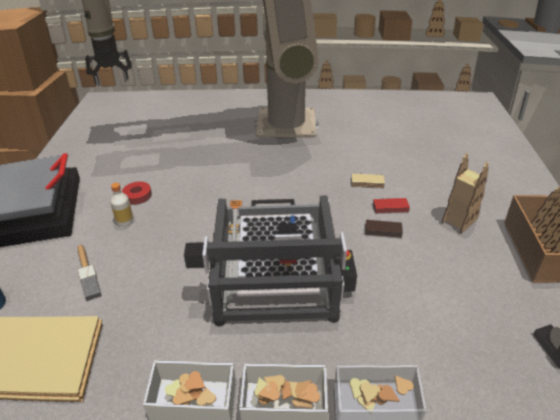

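Top view: engraver around (287,160), handle (290,221), orange pad (319,215), birch blank (209,271), red blank (195,236), walnut (205,207). Next, an enlarged crop.

```bash
python3 - <<'E'
from h import *
import pickle
c=pickle.load(open('top1.pkl','rb'))
im=c['img'][:,:,::-1]
x0,y0=175,95
cr=cv2.resize(im[95:285,175:345],None,fx=4,fy=4,interpolation=cv2.INTER_CUBIC)[:, :680]
a=cv2.resize(im[130:235,225:340],None,fx=6.8,fy=5.7,interpolation=cv2.INTER_CUBIC)
cv2.imwrite('pics/crop1.png',cv2.resize(im[100:232,228:345],None,fx=4.5,fy=4.5,interpolation=cv2.INTER_CUBIC))
# birch segmentation
h=cv2.cvtColor(c['img'],cv2.COLOR_RGB2HSV)
roi=im[255:290,185:235].astype(int).sum(2)
m=(roi>roi[0,0]+ 60).astype(np.uint8)
# 3d via depth: top face points
P=np.array([by_depth(c,u,v) for v in range(195,290) for u in range(170,235)]); 
for n,(u0,u1,v0,v1) in dict(birch=(185,235,256,288),red=(172,218,224,248),wal=(185,226,196,219)).items():
    Q=np.array([by_depth(c,u,v) for v in range(v0,v1) for u in range(u0,u1)]); Q=Q[(Q[:,2]>.013)&(Q[:,2]<.03)]
    (cx,cy),(w,hh),an=cv2.minAreaRect(Q[:,:2].astype(np.float32)*1000)
    print(n,len(Q),Q.mean(0).round(4),cx,cy,w,hh,an)
for u,v in [(290,226),(319,215),(275,172),(300,172)]: print(u,v,by_depth(c,u,v).round(4))
E
```

```text
birch 367 [0.3956 0.2645 0.0199] 395.26824951171875 265.16510009765625 100.04856872558594 45.345096588134766 85.2080307006836
red 352 [0.5204 0.319  0.0199] 520.6326904296875 319.20965576171875 45.33219909667969 99.73985290527344 4.326328277587891
wal 346 [0.6237 0.2833 0.02  ] 624.0374145507812 283.65093994140625 100.6055908203125 45.183319091796875 83.35940551757812
290 226 [ 0.5513 -0.0263  0.0502]
319 215 [ 0.5887 -0.1269  0.0666]
275 172 [0.7431 0.027  0.0549]
300 172 [ 0.7422 -0.0616  0.0598]
```

View pics/crop1.png

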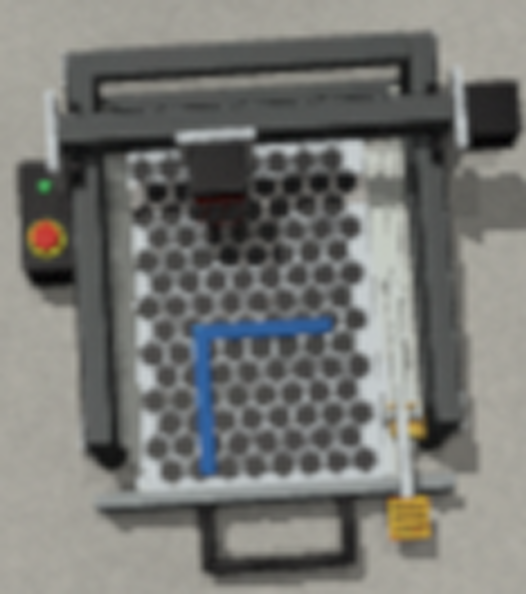

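Crop: the handle bar runs (205,570)–(352,562), the orange pad is at (409,518), the blue corner at about (207,334), and the bed is yawed about +3.5°. Birch depth fit gives 100×45 mm with its top at 20 mm, which matches. I'll move above the handle and look from near.

```bash
cat >> h.py <<'E'
def down(a):
    "tool pointing down, jaw (tool y) direction at angle a in the xy plane"
    x=np.array([0,0,-1.]); y=np.array([math.cos(a),math.sin(a),0]); 
    return R.from_matrix(np.c_[x,y,np.cross(x,y)]).as_euler('xyz')
def best(p,a):
    "of the two half-turn-equivalent grasps, the one with joint 6 nearest 0"
    o=[]
    for b in (a,a+math.pi):
        q=env.inverse_kinematics(p,down(b))
        if q is not None: o.append((abs(q[5]),b))
    return down(min(o)[1])
def st(): 
    s=env.get_state(); print('t',round(s['time'],2),'pos',np.round(s['tool_pos'],4),'f',np.round(s['ft_force'],1),'w',round(s['width'],3),'q6',round(s['q'][5],2))
E
python3 - <<'E'
from h import *
import pickle
c=pickle.load(open('top1.pkl','rb'))
o=lambda u,v:(228+u/4.5,100+v/4.5)
for n,p,z in [('hL',(205,571),.053),('hR',(352,563),.053),('pad',(409,520),.068),('corner',(209,337),.0555),('rearR',(331,330),.0555),('leftF',(213,472),.0555)]:
    print(n,at_z(c,*o(*p),z).round(4))
p=[.55,-.027,.345]; 
env.movep(p,best(p,.065)); st()
w=cam('wrist'); save(w,'w1.png'); pickle.dump(w,open('w1.pkl','wb')); print(w['hand_eye'].round(3).tolist())
E
```

```text
hL [0.5478 0.0313 0.053 ]
hR [ 0.5543 -0.0831  0.053 ]
pad [ 0.5866 -0.1264  0.068 ]
corner [0.7325 0.029  0.0555]
rearR [ 0.7383 -0.0673  0.0555]
leftF [0.6252 0.0254 0.0555]
t 2.5 pos [ 0.55   -0.0278  0.3451] f [-0.8 -0.7  0.1] w 1.001 q6 -0.21
[[-0.0, 0.28, -0.96, 0.031], [1.0, 0.0, -0.0, 0.002], [0.0, -0.96, -0.28, -0.071], [0.0, 0.0, 0.0, 1.0]]<stdin>:8: UserWarning: Gimbal lock detected. Setting third angle to zero since it is not possible to uniquely determine all angles.
```

View pics/w1.png

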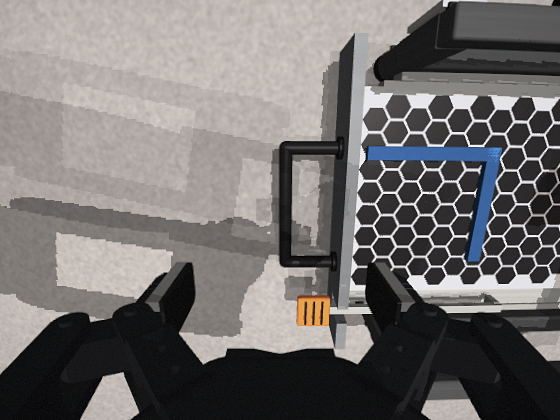

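The wrist view shows the handle bar from (285,148) to (286,261), the pad centred at (313,310), and the blue inner corner near (487,161).

```bash
python3 - 2>/dev/null <<'E'
from h import *
import pickle
c=pickle.load(open('w1.pkl','rb'))
for n,p,z in [('hL',(284,148),.053),('hR',(286,262),.053),('pad',(313,310),.068),('corner',(486,162),.0555),('rearR',(466,261),.0555),('leftF',(368,161),.0555),('panL',(354,36),.074),('panR',(334,347),.074)]:
    print(n,at_z(c,*p,z).round(4),by_depth(c,*p).round(4))
E
```

```text
hL [0.5519 0.0276 0.053 ] [0.5519 0.0277 0.0558]
hR [ 0.5613 -0.0812  0.053 ] [ 0.5611 -0.0795  0.0566]
pad [ 0.5904 -0.1237  0.068 ] [ 0.5904 -0.1239  0.0677]
corner [0.733  0.028  0.0555] [0.7333 0.028  0.055 ]
rearR [ 0.7382 -0.0685  0.0555] [ 0.7425 -0.071   0.0496]
leftF [0.6264 0.0214 0.0555] [0.6284 0.0209 0.049 ]
panL [0.5976 0.1132 0.074 ] [0.5978 0.1135 0.0731]
panR [ 0.6145 -0.1612  0.074 ] [ 0.6355 -0.2249 -0.0008]
```

```bash
python3 - 2>/dev/null <<'E'
from h import *
a=.061; u=np.array([math.cos(a),math.sin(a),0])
env.move_gripper(.45)
p=np.array([.5555,-.027,.205]); r=best(p,a)
env.move_linear(p+[0,0,.06],r,speed=.2)
print(env.move_linear(p,speed=.1,max_force=15)); st()
env.move_gripper(0); st()
q=np.array(env.get_state()['tool_pos'])
env.move_linear(q-u*.12,speed=.12); st()
print(env.move_linear(q-u*.168,speed=.05,max_force=20)); st()
print('moved',(np.array(env.get_state()['tool_pos'])-q)@u)
E
```

```text
False
t 4.38 pos [ 0.5559 -0.027   0.2056] f [0.3 0.7 0.4] w 0.451 q6 -0.2
t 4.74 pos [ 0.556  -0.0271  0.2061] f [-1.3  0.7  6.2] w 0.113 q6 -0.2
t 5.88 pos [ 0.4363 -0.0345  0.2061] f [-2.5 -3.6  4.3] w 0.117 q6 -0.26
True
t 6.34 pos [ 0.4238 -0.0353  0.2063] f [ 3.5 -0.3 -1.1] w 0.115 q6 -0.27
moved -0.13249131856944465
```

```bash
python3 - 2>/dev/null <<'E'
from h import *
a=.061; u=np.array([math.cos(a),math.sin(a),0])
q=np.array(env.get_state()['tool_pos'])
print(env.move_linear(q-u*.035,speed=.04,max_force=30)); st()
q2=np.array(env.get_state()['tool_pos']); print('moved',(q2-q)@u)
print('push in:',env.move_linear(q2+u*.015,speed=.03,max_force=12)); st()
print('moved',(np.array(env.get_state()['tool_pos'])-q2)@u)
E
```

```text
True
t 6.64 pos [ 0.4228 -0.0353  0.2063] f [ 5.  -0.6 -1.9] w 0.114 q6 -0.27
moved -0.0009539226430099668
push in: True
t 6.97 pos [ 0.4288 -0.0349  0.2062] f [-4.  0.  8.] w 0.116 q6 -0.26
moved 0.00598180855750657
```

Pulling ends on a hard stop and pushing back is blocked after 6 mm, so the bed is locked. I'll let go, back off and re-measure the corner.

```bash
python3 - 2>/dev/null <<'E'
from h import *
import pickle
env.move_gripper(.5)
q=np.array(env.get_state()['tool_pos'])
env.move_linear(q+[0,0,.14],speed=.25); st()
env.move_linear(q+[0.03,0.02,.14],speed=.25);
w=cam('wrist'); save(w,'w2.png'); pickle.dump(w,open('w2.pkl','wb'))
c=cam('top'); pickle.dump(c,open('top2.pkl','wb')); st()
E
```

```text
t 8.1 pos [ 0.4284 -0.0349  0.3447] f [-0.4 -0.3 -1. ] w 0.5 q6 -0.26
t 8.49 pos [ 0.458  -0.0149  0.3438] f [ 0.  -0.4  0.2] w 0.501 q6 -0.21
```

View pics/w2.png

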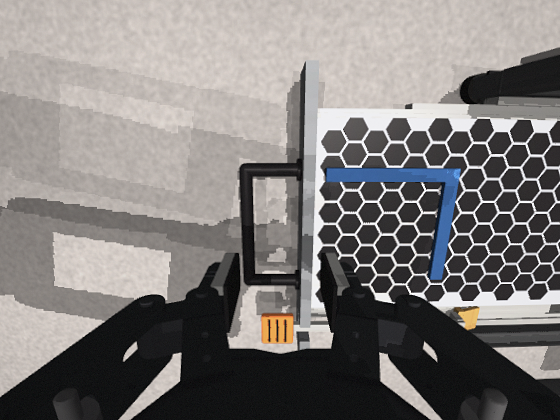

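The bed is out: stop inner edges run (327,181)–(446,183) and the rear stop (446,183)–(432,280). The pad is at (278,329), apparently at rest. Next: compute the corner, then measure the birch from near and grasp it.

```bash
python3 - 2>/dev/null <<'E'
from h import *
import pickle
c=pickle.load(open('w2.pkl','rb'))
for n,p,z in [('hL',(245,168),.053),('hR',(250,281),.053),('pad',(278,329),.068),('corner',(445.5,183),.0555),('rearR',(432,280),.0555),('leftF',(327,181.5),.0555)]:
    print(n,at_z(c,*p,z).round(4),by_depth(c,*p).round(4))
p=np.array([.385,.255,.345]); r=best(p,-.084)
env.movep(p,r); st()
env.move_gripper(.85)
w=cam('wrist'); save(w,'w3.png'); pickle.dump(w,open('w3.pkl','wb'))
H=420;W=560
Q=np.array([by_depth(w,u,v) for v in range(0,H,1) for u in range(0,W,1)])
Q=Q[(abs(Q[:,2]-.02)<.003)&(np.hypot(Q[:,0]-.395,Q[:,1]-.265)<.075)]
print(len(Q),Q.mean(0),cv2.minAreaRect(Q[:,:2].astype(np.float32)*1000),Q[:,2].min(),Q[:,2].max())
E
```

```text
hL [0.4279 0.0218 0.053 ] [0.428  0.022  0.0545]
hR [ 0.436  -0.0896  0.053 ] [ 0.4361 -0.0883  0.0553]
pad [ 0.4665 -0.1328  0.068 ] [ 0.4665 -0.1333  0.0674]
corner [0.6083 0.0202 0.0555] [0.6085 0.0202 0.0551]
rearR [ 0.6166 -0.0769  0.0555] [ 0.6207 -0.0804  0.0489]
leftF [0.5012 0.0147 0.0555] [0.5024 0.0136 0.0488]
t 9.57 pos [0.3853 0.2543 0.345 ] f [-0.9  0.1  0.5] w 0.501 q6 0.56
4111 [0.39463592 0.2640408  0.01943368] ((394.5058898925781, 261.5650634765625), (99.65487670898438, 45.038856506347656), 85.6296157836914) 0.017050053722382053 0.02186491853397171
```

View pics/w3.png

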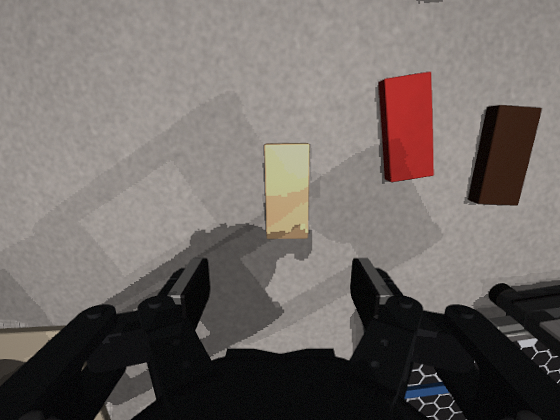

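The blank is at (265,143)–(310,238), clear of red (406,127) and walnut (505,155). Grasp, carry, then seat it against both stops by touch.

```bash
python3 - 2>/dev/null <<'E'
from h import *
import pickle
c=pickle.load(open('w3.pkl','rb'))
K=np.array([at_z(c,*p,.02) for p in [(265,143.5),(309.5,143.5),(310,238),(266,238)]]); ctr=K.mean(0); print(ctr.round(4), np.linalg.norm(K[0]-K[3]),np.linalg.norm(K[0]-K[1]))
p=np.array([.395,.2628,.1805]); r=best(p,-.08)
env.move_linear(p+[0,0,.06],r,speed=.2)
print(env.move_linear(p,speed=.1,max_force=15)); st()
env.move_gripper(0); st()
env.move_linear(p+[0,0,.165],speed=.25); st()
a=.062; u=np.array([math.cos(a),math.sin(a),0]); v=np.array([-math.sin(a),math.cos(a),0])
t=np.array([.6075,.0202,0])-.0565*u-.0275*v
g=t+[0,0,.28]; r2=best(g,a+math.pi/2)
env.movep(g,r2); st()
w=cam('wrist'); save(w,'w4.png'); pickle.dump(w,open('w4.pkl','wb'))
E
```

```text
[0.3958 0.2621 0.02  ] 0.09897152883698328 0.043711657881293234
False
t 11.45 pos [0.3954 0.263  0.1812] f [0.5 0.4 1.3] w 0.846 q6 0.56
t 11.82 pos [0.3957 0.2631 0.1817] f [ 0.4 -0.7  6.3] w 0.509 q6 0.56
t 12.63 pos [0.3945 0.2625 0.3439] f [ 0.7  0.4 -1.5] w 0.505 q6 0.56
t 13.86 pos [ 0.5525 -0.0099  0.2794] f [-0.2  0.  -0.7] w 0.506 q6 1.4
```

View pics/w4.png

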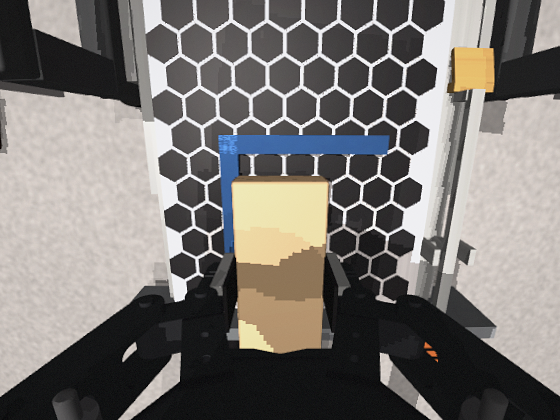

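The blank is held flat, edges parallel with the stops (corner near (239,153)). Lower to about 1 mm above the honeycomb and seat.

```bash
python3 - 2>/dev/null <<'E'
from h import *
a=.062; u=np.array([math.cos(a),math.sin(a),0]); v=np.array([-math.sin(a),math.cos(a),0])
P=lambda: np.array(env.get_state()['tool_pos'])
t=np.array([.6075,.0202,0])-.0565*u-.0275*v
print(env.move_linear(t+[0,0,.2322],speed=.08,max_force=10)); st()
q=P(); print('left',env.move_linear(q+v*.010,speed=.02,max_force=6),(P()-q)@v); st()
q=P(); q[:2]-=v[:2]*.0005; q0=P()
print('rear',env.move_linear(q0+u*.012,speed=.02,max_force=6),(P()-q0)@u); st()
c=np.array([.6075,.0202,0]); print('rel corner',(P()-c)@u,(P()-c)@v)
E
```

```text
True
t 14.51 pos [ 0.5519 -0.0105  0.2312] f [-0.8 -0.5  6.5] w 0.507 q6 1.4
left True 0.006233040284203146
t 14.9 pos [ 0.5517 -0.0043  0.2312] f [ 0.9 -1.6  3.7] w 0.507 q6 1.41
rear True 0.0005641370214484988
t 15.13 pos [ 0.5522 -0.0043  0.2312] f [-0.3  0.2  3.6] w 0.507 q6 1.41
rel corner -0.05666477085593911 -0.021056439449961613
```

```bash
python3 - 2>/dev/null <<'E'
from h import *
a=.062; u=np.array([math.cos(a),math.sin(a),0]); v=np.array([-math.sin(a),math.cos(a),0])
P=lambda: np.array(env.get_state()['tool_pos']); c=np.array([.6075,.0202,0])
env.move_linear(P()+[0,0,.001]-v*.0008,speed=.01); st()
q0=P(); print('rear',env.move_linear(q0+u*.012,speed=.02,max_force=9),(P()-q0)@u); st()
q0=P(); print('rear',env.move_linear(q0+u*.006,speed=.015,max_force=9),(P()-q0)@u); st()
q0=P(); print('left',env.move_linear(q0+v*.004,speed=.015,max_force=7),(P()-q0)@v); st()
print('rel corner',(P()-c)@u,(P()-c)@v)
w=cam('wrist'); save(w,'w5.png'); import pickle; pickle.dump(w,open('w5.pkl','wb'))
E
```

```text
t 15.39 pos [ 0.5519 -0.005   0.2316] f [ 0.  -0.1 -1.7] w 0.507 q6 1.41
rear True 0.008838976172123406
t 15.87 pos [ 0.5607 -0.0045  0.2312] f [-1.4 -1.   4.8] w 0.51 q6 1.41
rear True 0.0004861468330859402
t 16.12 pos [ 0.5612 -0.0045  0.2312] f [-2.1  0.6  6.3] w 0.507 q6 1.41
left True 0.0011011611385244773
t 16.34 pos [ 0.5611 -0.0034  0.2312] f [-0.7 -2.3  3.1] w 0.506 q6 1.41
rel corner -0.04772779285693466 -0.02068374021848051
```

View pics/w5.png

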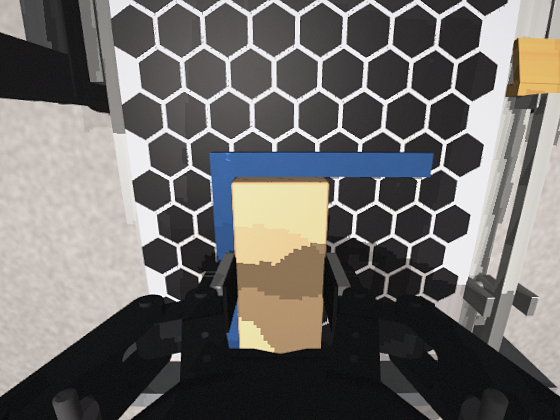

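The blank's edges sit flush with the rear stop (row 178) and the left stop (column 233). Let go, lift and check.

```bash
python3 - 2>/dev/null <<'E'
from h import *
import pickle
P=lambda: np.array(env.get_state()['tool_pos'])
env.move_gripper(.8); st()
env.move_linear(P()+[0,0,.06],speed=.12); env.move_linear(P()+[-.06,0,.05],speed=.25); st()
w=cam('wrist'); save(w,'w6.png'); pickle.dump(w,open('w6.pkl','wb'))
E
```

```text
t 16.76 pos [ 0.5605 -0.0034  0.2303] f [ 0.4 -0.1 -0.7] w 0.805 q6 1.41
t 17.87 pos [ 0.5    -0.0033  0.3394] f [-0.1  0.2 -0.2] w 0.798 q6 1.4
```

View pics/w6.png

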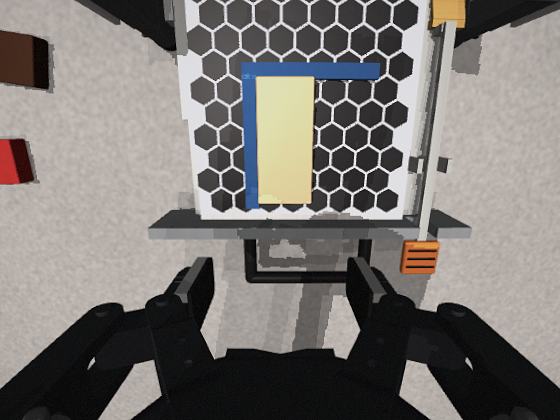

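The blank lies flush: top edge at row 76 by the rear stop, left edge at column 257 on the left stop. Pad at (420,257). Numeric check, then press the release.

```bash
python3 - 2>/dev/null <<'E'
from h import *
import pickle
c=pickle.load(open('w6.pkl','rb'))
K=np.array([at_z(c,*p,.0695) for p in [(256.5,76),(314,77),(312,204),(258,204)]]); ctr=K.mean(0)
rr=at_z(c,380,79.5,.0555); lf=at_z(c,258.5,208,.0555)
print('ctr',ctr.round(4),'yaw',np.arctan2(*(K[0]-K[3])[[1,0]]),np.arctan2(*(K[1]-K[2])[[1,0]]))
a=.062; u=np.array([math.cos(a),math.sin(a),0]); v=np.array([-math.sin(a),math.cos(a),0])
print('ctr to rear stop',(ctr-rr)@u,'to left stop',(ctr-lf)@v)
print('pad',at_z(c,420,257,.068).round(4),by_depth(c,420,257).round(4))
pad=np.array([.4665,-.1335,0])
env.move_gripper(0)
t=pad+u*.005
p=t+[0,0,.30]; r=best(p,a+math.pi/2)
env.movep(p,r); st()
w=cam('wrist'); save(w,'w7.png')
E
```

```text
ctr [ 0.5591 -0.0048  0.0695] yaw 0.052876228826162504 0.07667984601003347
ctr to rear stop -0.04987637862054047 to left stop -0.02331910552852981
pad [ 0.4672 -0.1337  0.068 ] [ 0.4668 -0.1342  0.067 ]
t 19.18 pos [ 0.4713 -0.1336  0.3   ] f [-0.1  0.6  0. ] w -0.002 q6 1.13
```

View pics/w7.png

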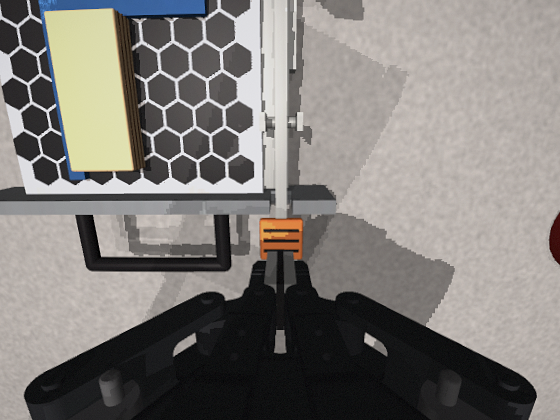

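Blank centre is at (−0.0499, −0.0233) relative to the stops, yaw 0.065 against the bed's 0.062, so it's in place. The fingers are centred over the pad (281,240). Press and push.

```bash
python3 - 2>/dev/null <<'E'
from h import *
a=.062; u=np.array([math.cos(a),math.sin(a),0]); P=lambda: np.array(env.get_state()['tool_pos'])
t=np.array([.4668,-.1337,0])+u*.005
env.move_linear(t+[0,0,.25],speed=.12)
print('press',env.move_linear(t+[0,0,.224],speed=.03,max_force=10)); st()
q=P(); print('in',env.move_linear(q+u*.02,speed=.04,max_force=20),(P()-q)@u); st()
E
```

```text
press True
t 20.38 pos [ 0.4724 -0.1337  0.2345] f [-1.4  2.8  9.6] w 0.0 q6 1.13
in False 0.02067564956554482
t 21.05 pos [ 0.4931 -0.1324  0.235 ] f [2.  1.9 4.1] w 0.001 q6 1.15
```

```bash
python3 - 2>/dev/null <<'E'
from h import *
import pickle
a=.062; u=np.array([math.cos(a),math.sin(a),0]); P=lambda: np.array(env.get_state()['tool_pos'])
q=P(); print('in',env.move_linear(q+u*.045,speed=.05,max_force=20),(P()-q)@u); st()
q=P(); env.move_linear(q-u*.004,speed=.05); env.move_linear(P()+[0,0,.06],speed=.15); q=P()
env.move_linear(np.array([.43,-.03,.36]),speed=.25); st()
w=cam('wrist'); save(w,'w8.png'); pickle.dump(w,open('w8.pkl','wb'))
E
```

```text
in False 0.0452267032382837
t 22.12 pos [ 0.5382 -0.1296  0.235 ] f [0.6 1.  4.4] w -0.0 q6 1.18
t 23.7 pos [ 0.4301 -0.0302  0.359 ] f [ 0.2 -0.4  0.5] w 0.001 q6 1.32
```

View pics/w8.png

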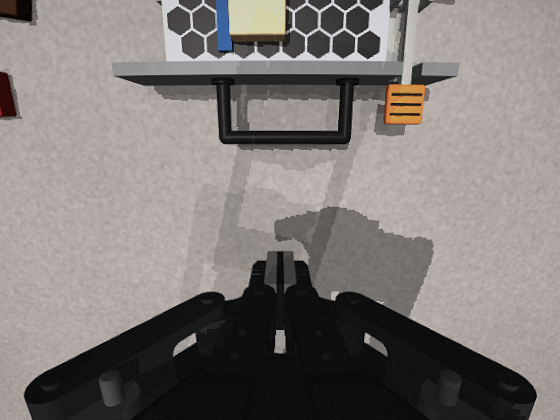

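The bed is in about 60 mm, with the handle at (285,137) and the blank still beside the left stop. I'll push the bar home with the shut fingers.

```bash
python3 - 2>/dev/null <<'E'
from h import *
import pickle
c=pickle.load(open('w8.pkl','rb'))
a=.062; u=np.array([math.cos(a),math.sin(a),0]); P=lambda: np.array(env.get_state()['tool_pos'])
h=at_z(c,285,137,.053); print('handle',h.round(4)); h[2]=0
assert .46<h[0]<.53 and abs(h[1]+.03)<.015
s=h-u*.035
env.move_linear(s+[0,0,.27],speed=.25); print(env.move_linear(s+[0,0,.208],speed=.12,max_force=15)); st()
env.move_linear(h-u*.020+[0,0,.208],speed=.04)
q=P(); print('in',env.move_linear(q+u*.065,speed=.07,max_force=20)); st()
q=P(); print('in',env.move_linear(q+u*.055,speed=.03,max_force=15)); st()
print('bar now',(P()+u*.017).round(4))
E
```

```text
handle [ 0.4962 -0.0312  0.053 ]
False
t 24.95 pos [ 0.4617 -0.0335  0.2092] f [0.7 0.4 0.2] w 0.0 q6 1.33
in False
t 26.56 pos [ 0.5412 -0.0284  0.2081] f [ 0.4 -0.   0.5] w -0.003 q6 1.36
in True
t 27.57 pos [ 0.5679 -0.0267  0.2072] f [-0.7 -0.5  0.1] w 0.003 q6 1.37
bar now [ 0.5848 -0.0256  0.2072]
```

```bash
python3 - 2>/dev/null <<'E'
from h import *
import pickle
a=.062; u=np.array([math.cos(a),math.sin(a),0]); P=lambda: np.array(env.get_state()['tool_pos'])
q=P(); print('in',env.move_linear(q+u*.01,speed=.02,max_force=18),(P()-q)@u); st()
env.move_linear(P()-u*.03,speed=.05); env.move_linear(P()+[0,0,.17]-u*.0,speed=.25); env.move_linear(P()+u*.06,speed=.2); env.hold(.3); st()
w=cam('wrist'); save(w,'w9.png'); pickle.dump(w,open('w9.pkl','wb'))
c=cam('top'); pickle.dump(c,open('top9.pkl','wb'))
E
```

```text
in True 0.0008964264086603274
t 27.87 pos [ 0.5688 -0.0265  0.2061] f [-0.4  0.9  0.6] w 0.004 q6 1.37
t 30.19 pos [ 0.598  -0.0247  0.3746] f [ 0.  -0.1 -0.5] w 0.002 q6 1.38
```

View pics/w9.png

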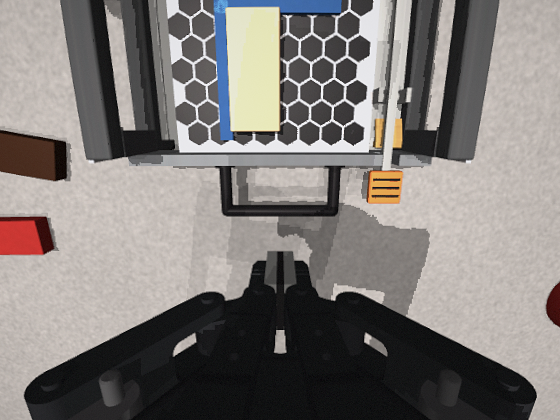

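The bed is home, and the blank at (226,8)–(280,132) sits by both stops. Numeric check:

```bash
python3 - 2>/dev/null <<'E'
from h import *
import pickle
c=pickle.load(open('w9.pkl','rb'))
a=.062; u=np.array([math.cos(a),math.sin(a),0]); v=np.array([-math.sin(a),math.cos(a),0])
K=np.array([at_z(c,*p,.0695) for p in [(226,8),(278.5,7.5),(280,131),(231,132)]]); ctr=K.mean(0)
rr=at_z(c,341,13,.0555); lf=at_z(c,232,139,.0555); h=at_z(c,280,210,.053)
print('ctr',ctr,'yaw',np.arctan2(*(K[0]-K[3])[[1,0]]),np.arctan2(*(K[1]-K[2])[[1,0]]))
print('to rear',(ctr-rr)@u,'to left',(ctr-lf)@v,'handle',h,'pad',by_depth(c,385,187),'top z',[by_depth(c,x,y)[2].round(4) for x,y in [(240,20),(255,70),(270,120)]])
print('ctr-handle',(ctr-h)@u)
for n,(u0,u1,v0,v1) in dict(red=(172,218,224,248),wal=(185,226,196,219)).items():
  for f in ('top1','top9'):
    d=pickle.load(open(f+'.pkl','rb'))
    Q=np.array([by_depth(d,x,y) for y in range(v0,v1) for x in range(u0,u1)]); Q=Q[(Q[:,2]>.013)&(Q[:,2]<.03)]; print(n,f,Q.mean(0).round(4))
E
```

```text
ctr [0.71340983 0.00473865 0.0695    ] yaw 0.061351676652232984 0.07470222157890731
to rear -0.05020097512527036 to left -0.023470917183697367 handle [ 0.58725269 -0.02562576  0.053     ] pad [ 0.62055294 -0.12515628  0.06674029] top z [np.float64(0.0693), np.float64(0.0691), np.float64(0.0682)]
ctr-handle 0.12779613024176759
red top1 [0.5204 0.319  0.0199]
red top9 [0.5205 0.3185 0.0199]
wal top1 [0.6237 0.2833 0.02  ]
wal top9 [0.6237 0.2833 0.0198]
```

```bash
python3 - <<'E'
from h import *
print(env.close_job())
E
```

```text
the job is handed in; nothing more can be done
None
```

The engraver is loaded and I handed the job in at about 30 s of robot time; no verdict was reported.

**What I did:** I gripped the handle and pulled the bed out to its end stop. I then placed the birch blank against both blue stops by touch. With the release held down I pushed the bed past the catch, then pushed it home on the handle bar until it stopped hard.

**Last checks:**
- **Bed locked out:** it started about 27 mm ajar. Pulling stopped hard, and pushing back was blocked after 6 mm.
- **Bed home:** the blank and the pad both moved in about 154.5 mm from the locked position, against the expected 155 mm. That puts the bed home to within about 1 mm plus the 2 mm calibration. A second push moved it only 0.9 mm further.
- **Blank in its corner:** its centre measured (-0.050, -0.0235) from the stops, and its top was at about 69 mm. It was square to the bed to within about 0.015 rad.
- **Release:** the pad was back at rest height, about 67 mm.
- **Other things:** the red and walnut blanks moved less than 1 mm. I did not measure the tree box, reel and glue again, but the arm never worked near them. It also stayed clear of the gantry.

**What went less smoothly:** the first end-stop pull tripped the force limit, so I confirmed it with a second pull. The first rear-stop push also tripped early because the blank was dragging on the honeycomb, so I lifted it slightly and pushed again.

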